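# Feel along the rand of a shoe sole

### The arm

A 7-joint arm with a two-finger parallel gripper is mounted at the origin on the work surface. World frame = base frame: x ahead of the robot, y to its left, z up, the work surface at z = 0. Lengths are in mm, angles in rad, forces in N, time in s.
With the tool pointing down it reaches from about 350 to 775 mm from the base axis. Payload 3.1 kg.
Tool frame: the origin (TCP) lies midway between the tips of the shut fingers; the grasp point (between the pads) lies 19 mm behind it; z points along the fingers, y is the line along which they close (so a half turn about z gives the same grasp; the last joint's range is limited). The gripper opens to 85 mm and grips with 20 to 120 N. Pads are 22 mm wide; open, the fingers measure 114 mm over their backs; the gripper's body (76 mm by 85 mm) begins 54 mm behind the grasp point. The pads swing forward as they close: fully open they stand 13 mm farther back than shut.
Start: joints at [-1.281, 0.311, 0.014, 1.512, -0.004, 1.319, -0.027], TCP at [179.133, 520.028, 231.304] pointing down, gripper open.
Joint ranges: [-2.7, 2.7], [-0.3, 1.91], [-1.27, 1.3], [0.12, 2.57], [-1.44, 4.58], [0.2, 2.03], [-3.05, 3.05]. Speed limits (rad/s): [2.79, 2.79, 3.14, 3.14, 3.14, 3.14, 3.14].

### API

Orientations are given as [roll, pitch, yaw] about the fixed x, y, z axes, in that order (R = Rz(yaw) Ry(pitch) Rx(roll)).
In Python, from workcell import telemetry, cams, ticket gives the robot as it stands. The module is installed in compiled form; this text tells all that it offers.
- The arm moves only by the tool arm_command, never from a script. Its argument "commands" is a list of rows, each a list of 2 entries, a list of its own where there are three numbers: the shift along the tool's x, y, z as a fraction of full scale, then the turn about the tool's z as a fraction of full scale. A call has 1 to 8 rows; each row shifts and turns the commanded pose from where the row before left it, along the tool's axes as they then stand; what a row does not reach is not made up. Full scale, the value 1, is 0.03 m for a shift and 5 degrees for a turn. A row lasts 1/10 s, in which the tool goes at most 50 mm and 8.59 degrees, less where a joint would pass 70% of its speed; a pose out of reach is approached as far as the arm can. A call with a number of a shift or a turn outside -1 to 1 is refused whole. A call with a gripper value outside its range is refused whole. "fingers" is the closure, from 0 (fully open) to 1 (shut), set as the call begins (left out, the last holds). The fingers move at their own pace and stop on an object; the grip force is fixed at half the most. Time passes only in rows, so rows that do not move let the fingers close. It gives the time, the measured TCP pose, the force, the opening and the grip force at its end, in the units of the state.
- telemetry.get_state(): the state, without advancing time (a new reading comes with each control period).
- cams.read_camera(name): name is "scene" or "top" or "wrist"; returns the picture (420x560x3 uint8, red, green, blue); there is no depth.
- cams.camera_params(name): a dict with "vertical_fov" (degrees; the focal length in pixels is half the picture's height over the tangent of half this angle, whatever the lens; pixels are square), "cx", "cy" (the principal point, pixels), "origin" and "rotation" of the camera in the world; the wrist camera has in their place "mount" (4x4, takes a point from camera to tool coordinates, whose origin is the TCP and whose axes are the flange's). Camera axes: x right, y down, z forward; pixel columns grow to the right and rows downward; lengths in mm; the calibration is good to about 2 mm. The wrist camera is an equidistant fisheye: a pixel r from the principal point sees the ray r / f radians off the axis. A picture is of the moment at which its call begins: read the wrist's pose just before it. camera_params takes no time and is no camera call.
- ticket.hand_in(): hands the job in; it is judged then, once.
The state is a dict: "t": time; "joint_pos": joint angles; "joint_velocities": joint speeds; "joint_torque": joint torques, N m; "tcp_pos": TCP position; "tool_rot": TCP orientation; "ft_force": force on the tool from outside, world axes, zero at the start; "ft_torque": the same for the moment, N m; "width": finger opening in mm; "gripper_force": force on a finger pad.
Only numpy, scipy, OpenCV 4.12 (cv2) and the standard library are available. Lean on these libraries where they do the work, as an engineer would, in place of code of your own. Each camera call takes 0.05 s, during which the arm holds its last target. There are 200 camera calls.

### The job

A shoe sole lies on the springy cushion of the sole press. With the fingertips, feel along the pale raised strip on its outer long edge: start at the heel end and run lightly over the top of the strip to the toe end, touching it all the way, then move clear. Only touch, gently: do not pinch, lift or shift the sole, and leave the other things on the bench alone.

Things in the scene. Friction and masses are not known exactly. Their poses are not given: they have to be found in the camera images.
- sole: loose brown leather shoe sole lying flat on the cushion, 271 mm long, 10 mm thick, 0.3 kg. Origin: centre of its underside; x to the toe, z up. Toe half up to 87 mm broad, waist 59 mm; heel 63 mm wide, with a half ring of seven small nail heads. A pale strip, the rand, stands near its outer long edge (-y side); the other edge has none
- rand_start (a point): heel end of the rand, on its top: a pale raised strip 9 mm wide with a rounded top 22 mm above the sole's underside (12 mm above the leather) all along, running 228 mm from heel to toe in a gentle curve
- rand_finish (a point): toe end of the rand, on its top
- pad (a joint): how far the cushion has sunk, m: about 0 with the sole lying on it, growing downwards. It is borne by springs: about 0.8 N per mm, travel 20 mm, so a light press on the sole sinks it a few mm and it comes back
- pad_top (a point): centre of the cushion's top face, about 60 mm above the bench, on which the sole lies. The cushion is a black rubber block 310 x 130 mm, moving up and down only
- tray: the fixed green steel tray round the cushion, 330 x 150 mm, walls 40 mm high. Origin: centre of its underside on the bench; x along its length, about the same way as the sole's
- jar: amber glue jar with a black cap, 68 mm across, 100 mm high; origin at the centre of its underside. Leave alone
- tin: flat steel polish tin, 72 mm across, 32 mm high; origin at the centre of its underside. Leave alone
- spool: wooden thread spool, 48 mm across, 60 mm high; origin at the centre of its underside. Leave alone
- rand1: the first (heel end) of seven equal stretches of the rand, 18 mm long with 18 mm of the same strip between stretches (no visible border). Origin: mid-length on the strip's top, -104, -24, 22 mm from the sole's origin in the sole's axes
- rand2: the second of seven equal stretches of the rand, 18 mm long with 18 mm of the same strip between stretches (no visible border). Origin: mid-length on the strip's top, -69, -26, 22 mm from the sole's origin in the sole's axes
- rand3: the third of seven equal stretches of the rand, 18 mm long with 18 mm of the same strip between stretches (no visible border). Origin: mid-length on the strip's top, -34, -27, 22 mm from the sole's origin in the sole's axes
- rand4: the fourth (middle) of seven equal stretches of the rand, 18 mm long with 18 mm of the same strip between stretches (no visible border). Origin: mid-length on the strip's top, 1, -32, 22 mm from the sole's origin in the sole's axes
- rand5: the fifth of seven equal stretches of the rand, 18 mm long with 18 mm of the same strip between stretches (no visible border). Origin: mid-length on the strip's top, 36, -37, 22 mm from the sole's origin in the sole's axes
- rand6: the sixth of seven equal stretches of the rand, 18 mm long with 18 mm of the same strip between stretches (no visible border). Origin: mid-length on the strip's top, 70, -37, 22 mm from the sole's origin in the sole's axes
- rand7: the last (toe end) of seven equal stretches of the rand, 18 mm long with 18 mm of the same strip between stretches (no visible border). Origin: mid-length on the strip's top, 104, -29, 22 mm from the sole's origin in the sole's axes

How it is judged (in metres and radians):
On the way, in this order (a step that is already met when the one before it is completed fails the run):
1. the fingers touch the first (heel end) stretch of the rand (contact force between the fingers and rand1 above 0.2 N), for 0.04 s.
2. the fingers touch the second stretch of the rand (contact force between the fingers and rand2 above 0.2 N), for 0.04 s.
3. the fingers touch the third stretch of the rand (contact force between the fingers and rand3 above 0.2 N), for 0.04 s.
4. the fingers touch the fourth (middle) stretch of the rand (contact force between the fingers and rand4 above 0.2 N), for 0.04 s.
5. the fingers touch the fifth stretch of the rand (contact force between the fingers and rand5 above 0.2 N), for 0.04 s.
6. the fingers touch the sixth stretch of the rand (contact force between the fingers and rand6 above 0.2 N), for 0.04 s.
7. the fingers touch the last (toe end) stretch of the rand (contact force between the fingers and rand7 above 0.2 N), for 0.04 s.
At the end, for the whole second after the job is handed in: The rand was touched (more than 0.2 N) on all seven stretches in order from heel to toe; the sole lies flat and still on the cushion within 15 mm of where it was, and the cushion has come back up (distance of sole from where it was at the start of the episode below 0.015 m and angle between sole's own z axis and vertical below 0.1 rad and z of sole in the frame of pad_top below 0.006 m and linear speed of sole below 0.02 m/s and value of joint pad below 0.004 m).
It fails at once if the fingers press on the sole with more than 15 N (contact force between the fingers and sole above 15 N).
It fails at once if the sole is lifted off the cushion by more than 10 mm (z of sole in the frame of pad_top above 0.01 m).
It fails at once if the sole is pushed more than 25 mm from where it was, or tipped by more than 0.2 rad (distance of sole from where it was at the start of the episode above 0.025 m or angle between sole's own z axis and vertical above 0.2 rad).
It fails at once if a bystander is moved by more than 20 mm (distance of any of jar, tin, spool from where it was at the start of the episode above 0.02 m).
It also fails if it takes over 42 s, if anything falls off the work surface, if the arm or the gripper's body presses on something with over 40 N, if the wrist force passes 120 N, or if a joint passes its speed limit or range.

## Working session

There is one attempt and no reset: what is moved stays moved. The work goes in short steps, Python scripts to look and compute and a tool call to move; the robot and the scene stay as the last step left them, time stands still between calls to the robot, and variables do not carry over. Pictures are saved under pics/ and viewed, at most 10 in all, crops included, and the job is handed in when it is done.

Besides the shell and the picture viewer there is one more tool, called after "Emit:" as name(argument=value, ...), one argument or row to a line, values as JSON. arm_command: Moves the arm, as the interface text tells. Its arguments: {"type":"object","properties":{"commands":{"type":"array"},"fingers":{"type":"number"}},"required":["commands"]}

```bash
mkdir -p pics
python3 - <<'E'
from workcell import telemetry, cams
import cv2
s=telemetry.get_state()
print({k:s[k] for k in('t','tcp_pos','tool_rot','ft_force','width')})
for n in('top','scene'):
    im=cams.read_camera(n); cv2.imwrite(f'pics/{n}0.png',im[:,:,::-1]); print(n,cams.camera_params(n))
print(cams.camera_params('wrist'))
E
```

```text
{'t': 0.0, 'tcp_pos': array([178.88709202, 519.32742702, 230.21193389]), 'tool_rot': array([-3.13925176e+00,  1.02263714e-04,  2.80996115e+00]), 'ft_force': array([1.15624498, 0.38358349, 0.58761029]), 'width': 85.5353345361655}
top {'vertical_fov': 47.72779027899345, 'cx': 278.47642883255054, 'cy': 215.0758237538401, 'origin': array([ 380.71951673,   10.40863728, 1366.62624282]), 'rotation': array([-2.94474124, -0.01435054, -1.578027  ])}
scene {'vertical_fov': 55.92783036404983, 'cx': 279.4883929049241, 'cy': 208.94625731525275, 'origin': array([1014.13002091, -573.51447059,  819.75181831]), 'rotation': array([-2.39465888,  0.01541192,  0.58961821])}
{'vertical_fov': 65.70646984690485, 'cx': 280.7364744113885, 'cy': 202.8689101077, 'mount': array([[-1.11760502e-04, -9.54415349e-01, -2.98481705e-01,
         7.57300905e+01],
       [ 9.99999178e-01, -4.87862040e-04,  1.18554204e-03,
        -7.74473193e-01],
       [-1.27711741e-03, -2.98481327e-01,  9.54414620e-01,
        -1.42967447e+02],
       [ 0.00000000e+00,  0.00000000e+00,  0.00000000e+00,
         1.00000000e+00]])}
```

View pics/top0.png

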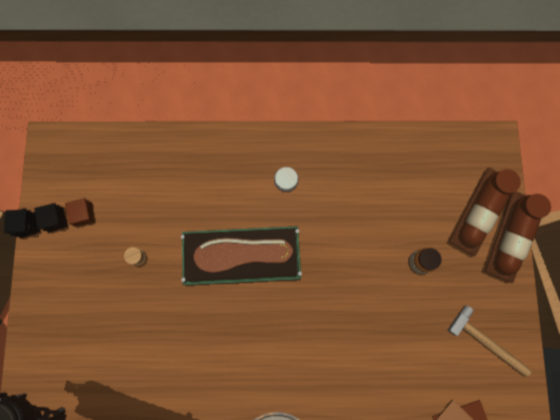

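View pics/scene0.png

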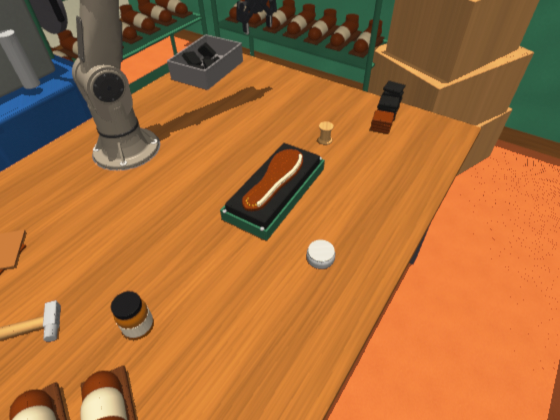

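The top view shows the tray around px (241,256), with the heel (nail heads) at right (~285,250). The pale rand runs along the upper edge from (286,242) to the toe end near (200,248). The spool is at (134,257), the tin at (286,179) and the jar at (428,260), all clear of the path. The scene view agrees, so I'll segment the strip and fit the sole's pose.

```bash
cat > h.py <<'E'
import numpy as np, cv2
from workcell import telemetry, cams
from scipy.spatial.transform import Rotation as R
from scipy.interpolate import CubicSpline
from scipy.optimize import least_squares
from scipy.spatial import cKDTree
P=np.array([[-104,-24],[-69,-26],[-34,-27],[1,-32],[36,-37],[70,-37],[104,-29.]])
cs=CubicSpline(P[:,0],P[:,1])
rx=np.linspace(-114,114,229); C=np.c_[rx,cs(rx)]
def rays(name,uv,st=None):
    p=cams.camera_params(name); f=210/np.tan(np.radians(p['vertical_fov'])/2)
    d=(np.asarray(uv,float)-[p['cx'],p['cy']])/f
    if name=='wrist':
        th=np.linalg.norm(d,axis=1,keepdims=True); d=np.c_[d/np.maximum(th,1e-9)*np.sin(th),np.cos(th)]
        T=R.from_euler('xyz',st['tool_rot']).as_matrix(); M=p['mount']
        return T@M[:3,3]+st['tcp_pos'], d@M[:3,:3].T@T.T
    d=np.c_[d,np.ones(len(d))]
    return p['origin'], d@R.from_euler('xyz',p['rotation']).as_matrix().T
def at(name,uv,z,st=None):
    o,d=rays(name,uv,st); return (o+d*((z-o[2])/d[:,2])[:,None])[:,:2]
def pale(im,box):
    m=np.zeros(im.shape[:2],bool); x0,y0,x1,y1=box
    i=im.astype(int); m[y0:y1,x0:x1]=((i[...,2]>110)&(i[...,0]>140)&(i[...,0]-i[...,2]<90))[y0:y1,x0:x1]
    n,l,s,_=cv2.connectedComponentsWithStats(m.astype('uint8')); k=1+np.argmax(s[1:,4])
    v,u=np.nonzero(l==k); return np.c_[u,v]
def fit(w):
    def model(q): 
        c,s=np.cos(q[2]),np.sin(q[2]); return C@np.array([[c,s],[-s,c]])+q[:2]
    def res(q):
        m=model(q); a=cKDTree(m).query(w)[0]; b=cKDTree(w).query(m)[0]; return np.r_[a/np.sqrt(len(a)),b/np.sqrt(len(b))]
    best=min((least_squares(res,[*(w.mean(0)-[30,0]),y],x_scale=[1,1,.01],diff_step=1e-4) for y in(1.4,1.57,1.7)),key=lambda r:r.cost)
    return best.x,best.cost,model(best.x)
E
python3 - <<'E'
from h import *
for n,b in(('top',(185,233,297,280)),('scene',(235,150,310,215))):
    im=cv2.imread(f'pics/{n}0.png')[:,:,::-1]; uv=pale(im,b); w=at(n,uv,80)
    q,c,m=fit(w); print(n,len(uv),uv.min(0),uv.max(0),q.round(3),round(c,2),m[[0,10,114,218,228]].round(0).tolist())
E
```

```text
top 198 [201 239] [284 247] [533.188  88.513   1.635] 2.46 [[563.0, -24.0], [564.0, -14.0], [565.0, 91.0], [555.0, 194.0], [551.0, 204.0]]
scene 250 [257 154] [301 205] [537.065  85.7     1.632] 6.86 [[566.0, -27.0], [567.0, -17.0], [569.0, 88.0], [560.0, 191.0], [555.0, 201.0]]
```

Emit:
arm_command(
  commands=[
    [[-1,-0.5,0],0],
    [[-1,-0.5,0],0],
    [[-1,-0.5,0],0],
    [[-1,-0.5,0],0],
    [[-1,-0.5,0],0],
    [[-1,-0.5,0],0],
    [[-1,-0.5,0],0],
    [[-1,-0.5,0],0],
  ],
  fingers=1,
)

```text
t: 0.9
tcp_pos: [367.5, 327.1, 230.9]
tool_rot: [-3.141, -0.0, 2.81]
ft_force: [0.2, 0.8, -0.7]
width: -0.1
gripper_force: 0.0
```

Emit:
arm_command(
  commands=[
    [[-1,-0.5,0],0],
    [[-1,-0.5,0],0],
    [[-1,-0.5,0],0],
    [[-1,-0.5,0],0],
    [[-1,-0.5,0],0],
    [[-1,-0.5,0],0],
    [[-1,-0.5,0],0],
    [[-1,-0.5,0],0],
  ],
)

```text
t: 1.7
tcp_pos: [555.2, 135.8, 230.7]
tool_rot: [-3.141, -0.001, 2.81]
ft_force: [1.0, 0.2, 0.4]
width: -0.1
gripper_force: 0.0
```

Emit:
arm_command(
  commands=[
    [[-1,-0.5,0],0],
    [[-1,-0.5,0],0],
    [[0,0,0],-1],
    [[0,0,0],-1],
    [[0,0,0],-1],
    [[0,0,0],-1],
    [[0,0,0],-0.5],
    [[0,0,0],0],
  ],
)

```text
t: 2.5
tcp_pos: [601.4, 88.8, 230.6]
tool_rot: [-3.142, -0.001, -3.081]
ft_force: [0.2, -0.6, 1.0]
width: -0.1
gripper_force: 0.0
```

Run:
```python
from h import *
import time
s=telemetry.get_state(); im=cams.read_camera('wrist'); cv2.imwrite('pics/w0.png',im[:,:,::-1])
np.save('s0.npy',np.r_[s['tcp_pos'],s['tool_rot']])
print({k:s[k] for k in('t','tcp_pos','tool_rot','ft_force','width')})
```

```text
{'t': 2.5, 'tcp_pos': array([601.36942466,  88.83666809, 230.6180197 ]), 'tool_rot': array([-3.14156944e+00, -1.39680564e-03, -3.08075736e+00]), 'ft_force': array([ 0.20338389, -0.57743256,  0.96557973]), 'width': -0.056602456453728724}
```

View pics/w0.png

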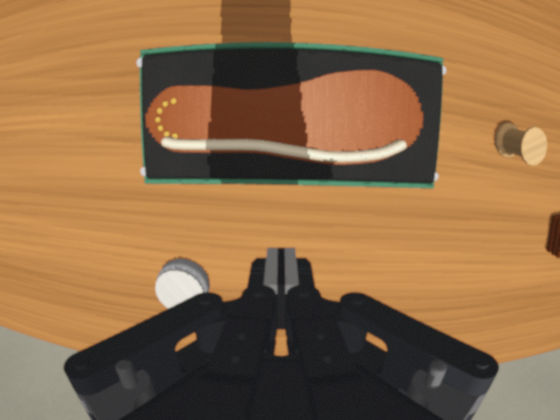

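The wrist view shows the whole rand, from px (163,142) at the heel to (405,146) at the toe. The arm's shadow covers part of it, around columns 210–305.

Run:
```python
from h import *
a=np.load('s0.npy'); st=dict(tcp_pos=a[:3],tool_rot=a[3:])
hsv=cv2.cvtColor(cv2.imread('pics/w0.png'),cv2.COLOR_BGR2HSV)
m=np.zeros((420,560),'uint8'); b=np.s_[125:172,155:415]
m[b]=((hsv[...,1]<110)&(hsv[...,2]>70))[b]
n,l,s,_=cv2.connectedComponentsWithStats(m); k=1+np.argmax(s[1:,4]); print(s[k])
v,u=np.nonzero(l==k)
w=at('wrist',np.c_[u,v],80,st); q,c,mm=fit(w)
print(q.round(3),round(c,2),w[w[:,1].argmin()],w[w[:,1].argmax()])
np.save('q.npy',q)
T=R.from_euler('xyz',a[3:]).as_matrix()
d=np.c_[mm[[10,45,80,115,150,184,218]],np.full(7,82)]
print(d.round(1).tolist()); print('tool-frame deltas from now',((d-a[:3])@T).round(1).tolist())
```

```text
[ 159  137  253   26 2917]
[534.347  86.38    1.631] 5.35 [565.71802241 -29.49347446] [551.73995555 209.88141623]
[[564.5, -16.0, 82.0], [564.4, 19.1, 82.0], [563.3, 54.1, 82.0], [566.2, 89.3, 82.0], [569.1, 124.5, 82.0], [567.1, 158.5, 82.0], [557.1, 191.9, 82.0]]
tool-frame deltas from now [[42.9, -102.4, 148.7], [40.9, -67.4, 148.7], [39.9, -32.4, 148.7], [34.8, 2.6, 148.7], [29.8, 37.6, 148.7], [29.8, 71.6, 148.7], [37.7, 105.6, 148.7]]
```

Emit:
arm_command(
  commands=[
    [[0.28,-0.72,0.85],0],
    [[0.28,-0.72,0.85],0],
    [[0.28,-0.72,0.85],0],
    [[0.28,-0.72,0.85],0],
    [[0.28,-0.72,0.85],0],
    [[0,0,0],0],
    [[0,0,0],0],
  ],
)

```text
t: 3.25
tcp_pos: [566.0, -21.7, 103.3]
tool_rot: [3.141, -0.001, -3.083]
ft_force: [0.5, 1.0, -0.1]
width: -0.0
gripper_force: 0.0
```

Emit:
arm_command(
  commands=[
    [[0,0,0.15],0],
    [[0,0,0.15],0],
    [[0,0,0.15],0],
    [[0,0,0.1],0],
    [[0,0,0],0],
  ],
)

```text
t: 3.75
tcp_pos: [566.1, -21.1, 86.8]
tool_rot: [3.141, -0.001, -3.08]
ft_force: [-0.0, 0.2, -1.0]
width: 0.1
gripper_force: 0.0
```

Run:
```python
from h import *
F=[]
for i in range(3):
    s=telemetry.get_state(); F.append(s['ft_force']); im=cams.read_camera('wrist')
cv2.imwrite('pics/w1.png',im[:,:,::-1]); print(np.array(F).round(2),s['tcp_pos'],s['t'])
```

```text
[[-0.01  0.18 -0.98]
 [ 0.27 -0.27 -0.02]
 [ 0.22 -0.16  0.57]] [566.43863624 -21.36496309  87.26970275] 3.85
```

View pics/w1.png

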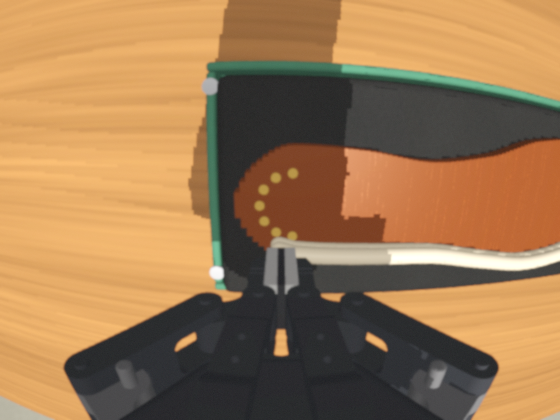

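The fingertips (px 281,248) sit just above the heel end of the rand (px ~275,243). Next I descend gently.

Emit:
arm_command(
  commands=[
    [[0,0,0.08],0],
    [[0,0,0.08],0],
    [[0,0,0],0],
  ],
)

```text
t: 4.2
tcp_pos: [566.2, -21.5, 82.1]
tool_rot: [3.142, -0.001, -3.081]
ft_force: [-0.3, -0.2, 0.3]
width: 0.3
gripper_force: 0.2
```

Emit:
arm_command(
  commands=[
    [[0,0,0.07],0],
    [[0,0,0],0],
    [[0,0,0],0],
  ],
)

```text
t: 4.5
tcp_pos: [566.4, -21.5, 80.5]
tool_rot: [3.142, -0.0, -3.081]
ft_force: [-1.7, -0.3, 1.8]
width: 0.1
gripper_force: 0.7
```

Run:
```python
from h import *
F=[]
for i in range(6):
    s=telemetry.get_state(); F.append(np.r_[s['ft_force'],s['tcp_pos']]); cams.read_camera('wrist')
print(np.mean(F,0).round(2),np.std(F,0).round(2),s['t'])
```

```text
[-1.2300e+00 -5.0000e-02  1.2500e+00  5.6638e+02 -2.1480e+01  8.0500e+01] [0.31 0.43 0.47 0.01 0.02 0.02] 4.75
```

```bash
python3 - <<'E'
from h import *
p=cams.camera_params('wrist'); f=210/np.tan(np.radians(p['vertical_fov'])/2); M=np.linalg.inv(p['mount'])
for x in(-11,0,11):
    c=M[:3,:3]@[x,0,0]+M[:3,3]; r=np.hypot(*c[:2]); th=np.arctan2(r,c[2]); print(x,(c[:2]/r*th*f+[p['cx'],p['cy']]).round(1))
st=dict(tcp_pos=np.array([566.4,-21.4,87.2]),tool_rot=np.array([3.1415,-.001,-3.081]))
print(at('wrist',[[275,236],[275,242],[275,248],[310,241],[310,252],[310,265],[380,247],[380,265]],81,st).round(1))
E
python3 -c "
import cv2;i=cv2.imread('pics/w1.png')[215:300,230:350];cv2.imwrite('pics/w1c.png',cv2.resize(i,None,fx=6,fy=6,interpolation=0))"
```

```text
-11 [282.1 282. ]
0 [282.2 263.1]
11 [282.2 243. ]
[[554.6 -25.7]
 [557.9 -25.5]
 [561.2 -25.3]
 [556.3  -8. ]
 [562.5  -7.4]
 [570.   -6.7]
 [558.2  29.4]
 [568.8  31.4]]
```

View pics/w1c.png

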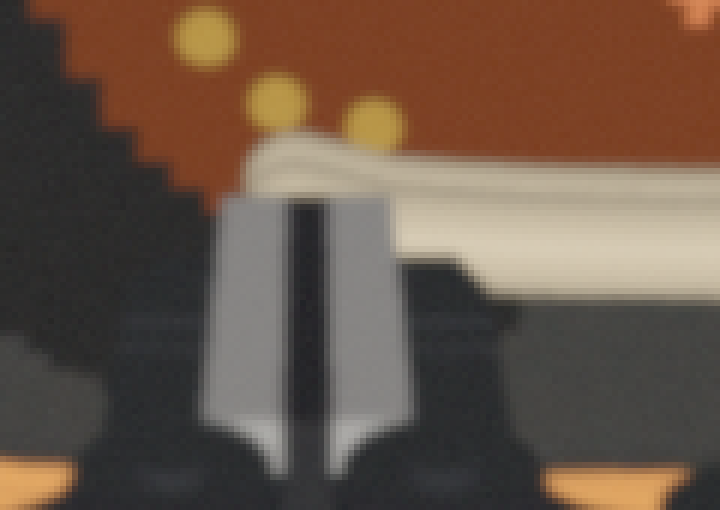

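The fingertip width covers the strip (555–577 mm against a centre of about 564.5). Now press slightly more and slide to stretch 2.

Emit:
arm_command(
  commands=[
    [[0,0,0.04],0],
    [[0,0.2,0],0],
    [[0,0.2,0],0],
    [[0,0.2,0],0],
    [[0,0.2,0],0],
    [[0,0.2,0],0],
    [[0,0.2,0],0],
    [[0,0,0],0],
  ],
)

```text
t: 5.6
tcp_pos: [564.2, 16.5, 79.2]
tool_rot: [3.14, 0.0, -3.079]
ft_force: [-0.7, 1.2, 2.6]
width: -0.0
gripper_force: 1.2
```

```bash
cat > chk.py <<'E'
from h import *
F=[]
for i in range(4):
    s=telemetry.get_state(); F.append(np.r_[s['ft_force'],s['tcp_pos']]); cams.read_camera('wrist')
print(np.mean(F,0).round(2),s['t'])
q=np.load('q.npy'); c,sn=np.cos(q[2]),np.sin(q[2]); d=P@np.array([[c,sn],[-sn,c]])+q[:2]
T=R.from_euler('xyz',s['tool_rot']).as_matrix()
print(((np.c_[d,np.full(7,s['tcp_pos'][2])]-s['tcp_pos'])@T)[:,:2].round(1).tolist())
E
python3 chk.py
```

```text
[-1.000e-02  1.480e+00  2.480e+00  5.642e+02  1.651e+01  7.919e+01] 5.75
[[1.7, -32.4], [-0.4, 2.6], [-1.5, 37.6], [-6.6, 72.6], [-11.6, 107.6], [-11.7, 141.6], [-3.8, 175.6]]
```

Emit:
arm_command(
  commands=[
    [[-0.01,0.21,0],0],
    [[-0.01,0.21,0],0],
    [[-0.01,0.21,0],0],
    [[-0.01,0.21,0],0],
    [[-0.01,0.21,0],0],
    [[-0.01,0.21,0],0],
    [[0,0,0],0],
  ],
)

```text
t: 6.5
tcp_pos: [563.6, 54.5, 79.1]
tool_rot: [3.14, -0.0, -3.079]
ft_force: [-0.3, 0.3, 2.7]
width: 0.1
gripper_force: 1.3
```

```bash
python3 chk.py
python3 - <<'E'
from h import *
cv2.imwrite('pics/w2.png',cams.read_camera('wrist')[:,:,::-1])
E
```

```text
[-2.6000e-01  1.3400e+00  2.1100e+00  5.6364e+02  5.4440e+01  7.9200e+01] 6.65
[[3.5, -70.2], [1.4, -35.3], [0.3, -0.3], [-4.8, 34.7], [-9.8, 69.7], [-9.9, 103.7], [-2.0, 137.7]]
```

View pics/w2.png

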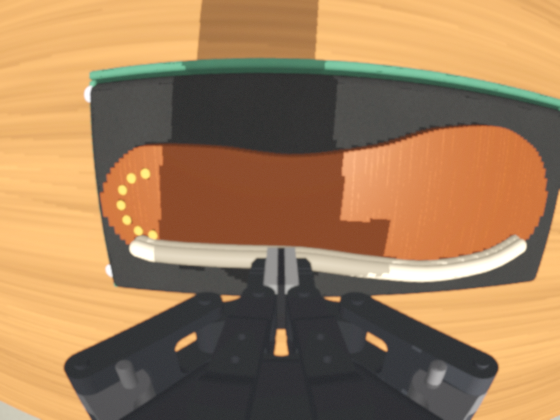

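The fingers rest on the rand at (281,250), mid-sole. The rand's ends are visible at (130,248) and (526,241), so I can check for any shift.

Run:
```python
from h import *
st=telemetry.get_state()
print(at('wrist',[[130,248],[526,241]],76,st).round(1))
a=np.load('s0.npy'); s0=dict(tcp_pos=a[:3],tool_rot=a[3:])
print(at('wrist',[[160,142],[408,145]],79,s0).round(1))
```

```text
[[563.8 -27.9]
 [549.  204.7]]
[[563.9 -28.8]
 [552.2 207.1]]
```

No shift to speak of. Continuing.

Emit:
arm_command(
  commands=[
    [[-0.03,0.2,0],0],
    [[-0.03,0.2,0],0],
    [[-0.03,0.2,0],0],
    [[-0.03,0.2,0],0],
    [[-0.03,0.2,0],0],
    [[-0.02,0.2,0],0],
    [[0,0,0],0],
  ],
)

```text
t: 7.45
tcp_pos: [566.7, 90.7, 79.2]
tool_rot: [3.14, 0.0, -3.079]
ft_force: [0.0, 0.5, 2.5]
width: -0.1
gripper_force: 1.2
```

Emit:
arm_command(
  commands=[
    [[-0.03,0.2,0],0],
    [[-0.03,0.2,0],0],
    [[-0.03,0.2,0],0],
    [[-0.02,0.2,0],0],
    [[-0.02,0.2,0],0],
    [[-0.02,0.2,0],0],
    [[0,0,0],0],
  ],
)

```text
t: 8.15
tcp_pos: [568.9, 126.9, 79.2]
tool_rot: [3.14, 0.0, -3.079]
ft_force: [-0.3, 1.3, 3.0]
width: -0.3
gripper_force: 1.2
```

```bash
python3 chk.py
```

```text
[6.0000e-02 1.4100e+00 2.8300e+00 5.6888e+02 1.2685e+02 7.9270e+01] 8.3
[[13.2, -142.2], [11.1, -107.2], [10.0, -72.2], [5.0, -37.2], [-0.1, -2.3], [-0.2, 31.7], [7.8, 65.8]]
```

Emit:
arm_command(
  commands=[
    [[-0.01,0.18,0],0],
    [[-0.01,0.18,0],0],
    [[0,0.18,0],0],
    [[0,0.18,0],0],
    [[0.01,0.18,0],0],
    [[0.01,0.18,0],0],
    [[0,0,0],0],
  ],
)

```text
t: 9.05
tcp_pos: [566.7, 159.0, 79.2]
tool_rot: [3.14, 0.0, -3.079]
ft_force: [-0.2, 1.0, 2.9]
width: 0.1
gripper_force: 1.2
```

Emit:
arm_command(
  commands=[
    [[0.03,0.2,0],0],
    [[0.03,0.2,0],0],
    [[0.04,0.2,0],0],
    [[0.05,0.2,0],0],
    [[0.06,0.2,0],0],
    [[0.06,0.2,0],0],
    [[0,0,0],0],
  ],
)

```text
t: 9.75
tcp_pos: [555.9, 194.7, 79.2]
tool_rot: [3.14, -0.001, -3.078]
ft_force: [-0.1, 0.9, 2.6]
width: -0.2
gripper_force: 1.3
```

```bash
python3 chk.py
```

```text
[ -0.77   1.57   2.31 555.91 194.67  79.19] 9.9
[[4.5, -210.7], [2.5, -175.7], [1.4, -140.7], [-3.7, -105.7], [-8.8, -70.7], [-8.9, -36.7], [-0.9, -2.7]]
```

Contact held at about 2.5 N the whole way. I'll slide a little further to the toe end, then lift clear.

Emit:
arm_command(
  commands=[
    [[0.06,0.18,0],0],
    [[0,0,0],0],
    [[0,0,-0.15],0],
    [[0,0,-0.5],0],
    [[0,0,-1],0],
    [[0,0,-1],0],
    [[0,0,-1],0],
    [[0,0,-1],0],
  ],
)

```text
t: 10.75
tcp_pos: [553.9, 197.6, 219.5]
tool_rot: [-3.141, -0.001, -3.081]
ft_force: [-0.0, 0.7, -0.0]
width: -0.3
gripper_force: 0.0
```

Emit:
arm_command(
  commands=[
    [[-1,-0.7,0],0],
    [[-1,-0.7,0],0],
    [[0,-0.7,0],0],
    [[0,-0.7,0],0],
    [[0,-0.5,0],0],
    [[0,0,0],0],
    [[0,0,0],0],
    [[0,0,0],0],
  ],
)

```text
t: 11.55
tcp_pos: [620.1, 105.0, 218.7]
tool_rot: [3.14, -0.0, -3.078]
ft_force: [-0.3, 0.8, -0.2]
width: -0.2
gripper_force: 0.0
```

Run:
```python
from h import *
st=telemetry.get_state(); im=cams.read_camera('wrist'); cv2.imwrite('pics/w3.png',im[:,:,::-1])
hsv=cv2.cvtColor(cv2.imread('pics/w3.png'),cv2.COLOR_BGR2HSV)
m=((hsv[...,1]<110)&(hsv[...,2]>70)).astype('uint8'); m[175:]=0;m[:120]=0;m[:,:150]=0;m[:,430:]=0
n,l,s,_=cv2.connectedComponentsWithStats(m); k=1+np.argmax(s[1:,4]); print(s[k])
v,u=np.nonzero(l==k); w=at('wrist',np.c_[u,v],80,st); q,c,_=fit(w); print(q.round(3),c,np.load('q.npy'),st['t'],st['tcp_pos'])
```

```text
[ 150  120  250   23 2868]
[534.487  90.618   1.64 ] 4.627990375960719 [534.34731074  86.37952388   1.63076595] 11.55 [620.05862401 104.98915347 218.68332194]
```

View pics/w3.png

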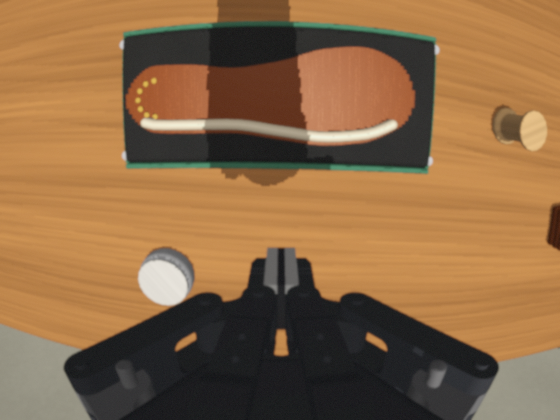

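The sole lies flat, with its rand from px (143,125) to (395,125). It is in place relative to the tray; the fitted 4 mm difference is mostly because my mask cut off the heel end. The bystanders are untouched.

```bash
python3 -c "
from workcell import ticket; print(ticket.hand_in())"
```

```text
the job is handed in; nothing more can be done
None
```

I ran the fingertips over the rand from heel to toe at about 1–3 N, moved clear with the sole still in place, and handed the job in at about 11.6 s; no verdict came back.

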